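Stand the toppled canister up and park it in the corner of the cutlery box

ROBOT

A 6-joint arm with a two-finger parallel gripper is mounted at the origin on the work surface. World frame = base frame: x ahead of the robot, y to its left, z up, the work surface at z = 0. Lengths are in mm, angles in rad, forces in N, time in s.
With the tool pointing down it reaches from about 350 to 875 mm from the base axis. Payload 4.2 kg.
Tool frame: the origin (TCP) lies at the very end of the fingers, on their centre line; the grasp point (between the pads) lies 19 mm behind it; z points along the fingers, y is the line along which they close (so a half turn about z gives the same grasp; the last joint's range is limited). The gripper opens to 85 mm and grips with 20 to 120 N. Pads are 22 mm wide; open, the fingers measure 114 mm over their backs; the gripper's body (76 mm by 85 mm) begins 54 mm behind the grasp point. The pads swing forward as they close: fully open they stand 13 mm farther back than shut.
Start: joints at [1.367, 0.385, 0.008, 0, -1.194, -0.259], TCP at [279.001, 559.248, 231.312] pointing down, gripper open.
Joint ranges: [-3.14, 3.14], [-1.21, 2.06], [-1.07, 1.41], [-3.16, 2.05], [-2.99, -0.16], [-3.1, 3.1]. Speed limits (rad/s): [2.79, 2.79, 3.14, 3.14, 3.14, 3.14].

INTERFACE

Orientations are given as a unit quaternion [x, y, z, w].
In Python, from bench import arm, optics gives the robot as it stands. The module is installed in compiled form; this text tells all that it offers.
- The arm moves only by the tool step_arm, never from a script. Its argument "motion" is a list of rows, each an object with "dr": the turn, a rotation vector about the tool's x, y, z in units of 8 degrees (1.0 is 8 degrees), a list of three; "slide": the shift along the tool's x, y, z in mm, a list of three; "jaw": the finger opening in mm, from 0 to 85.4. A call has exactly 8 rows; each row is the pose to reach, as a shift and turn from the pose commanded when the call began, along the tool's axes at that moment; what a row does not reach only later rows make up. A row lasts 1/8 s, in which the tool goes at most 62.5 mm and 10.7 degrees, less where a joint would pass 70% of its speed; a pose out of reach is approached as far as the arm can. A call with a gripper value outside its range is refused whole. The fingers move at their own pace and stop on an object; the grip force is fixed at half the most. Time passes only in rows, so rows that repeat a pose let the fingers close, or fill a call up. It gives the time, the measured TCP pose, the force, the opening and the grip force at its end, in the units of the state.
- arm.read_state(): the state, without advancing time (a new reading comes with each control period).
- optics.get_image(name): name is "scene" or "top" or "wrist"; returns the picture (420x560x3 uint8, blue, green, red); there is no depth.
- optics.camera_info(name): a dict with "camera_matrix" (3x3 intrinsics, pixels), "k1" (the pictures are not rectified: a ray, as slopes to the right and down, at radius r is drawn at 1 + k1 r^2 times it, then the intrinsics apply), "view" (4x4, takes a point from world to camera coordinates); the wrist camera has in their place "T_tool_cam" (4x4, takes a point from camera to tool coordinates, whose origin is the TCP and whose axes are the flange's). Camera axes: x right, y up, looking along -z (the intrinsics and any distortion apply to the point x, -y, -z); pixel columns grow to the right and rows downward; lengths in mm; the calibration is good to about 2 mm. A picture is of the moment at which its call begins: read the wrist's pose just before it. camera_info takes no time and is no camera call.
- arm.job_done(): hands the job in; it is judged then, once.
The state is a dict: "clock": time; "joints": joint angles; "joint_vel": joint speeds; "joint_efforts": joint torques, N m; "position": TCP position; "ee_rot": TCP orientation; "contact_force": force on the tool from outside, world axes, zero at the start; "wrist_torque": the same for the moment, N m; "gripper_width": finger opening in mm; "grasp_force": force on a finger pad.
Only numpy, scipy, OpenCV 4.12 (cv2) and the standard library are available. Lean on these libraries where they do the work, as an engineer would, in place of code of your own. Each camera call takes 0.05 s, during which the arm holds its last target. There are 200 camera calls.

TASK

The green-lidded square canister has toppled and leans with its lid against the side of the metal cutlery box: push its foot towards the box so that the lid slides up the side until it stands, without lifting it off the table, and press it flush and firmly against the box's side for a moment. Then slide it along the side until it also bears firmly on the red end stop, and leave it standing there snug in the corner so it cannot tip when the trolley rolls. Be gentle with the thin box (never more than about 2.5 kg of push on it), and leave the other things where they are.

Things in the scene. Friction and masses are not known exactly. Their poses are not given: they have to be found in the camera images.
- canister: Square canister, amber with green flat lid, 56 x 56 mm, 150 mm tall, 0.35 to 0.6 kg, smooth (friction about 0.3). Origin: centre of its underside; z axis runs to the lid. At the start it leans, z tilted about 40 degrees from vertical towards the box: the underside's edge nearest the box stands on the table, the lid's edge rests on the box's side, and the underside overhangs, facing away from the box.
- canister_mid (a point): Centre of the canister, 75 mm from underside and lid. To raise it, push near the table on its underside with the tool tilted about 25 degrees, tip leading; at 45 degrees the tip slips under the foot and lifts it. Within about 20 degrees of upright it rocks onto its underside by itself, 20 to 50 mm from the box. Pressed on box or stop it is stiff: about 10 to 20 N per mm.
- bay: Fixed open metal cutlery box, sides 120 mm high, 340 mm long, 110 mm deep, chopsticks in it up to 180 mm. Origin at table level in the inner corner of side and end stop. x runs along the side to the stop, y square to the side into the box. The side is the plane y = 0 from x = -320 mm to 0, the stop's face is x = 0. Parked, the canister's origin is at x = -28, y = -28 mm. Yaw -0.08 to 0.32 rad.
- stop: Red end stop plate fixed to the box, 60 mm high, 75 mm out from the box's side, 8 mm thick; origin and axes as the box's.
- chilli_bottle: Bystander: orange squeeze bottle, 58 mm across, 160 mm tall; origin under its centre.
- ketchup_bottle: Bystander: red squeeze bottle, 58 mm across, 160 mm tall; origin under its centre.
- soy_bottle: Bystander: brown bottle with green top, 58 mm across, 140 mm tall; origin under its centre.
- sugar_pot: Bystander: white lidded sugar pot, 86 mm across, 90 mm tall; origin under its centre.
- dip_bowl: Bystander: small white bowl, 90 mm across, 35 mm tall; origin under its centre.
Mind the look-alikes: they are no part of the job. Leave any blue or pink look-alike of the canister alone.

How it is judged (in metres and radians):
On the way, in this order (a step that is already met when the one before it is completed fails the run):
1. the canister is partly raised (less than 0.55 rad from vertical) with its lid end sliding on the box (angle between canister's own z axis and vertical between 0.2 and 0.55 rad and contact force between canister and bay above 0.2 N), for 0.05 s.
2. the canister has been pushed up along the box's side and stands upright on the table (angle between canister's own z axis and vertical below 0.1 rad and height (world z) of canister below 0.006 m and y of canister in the frame of bay above -0.14 m), for 0.1 s.
3. it is pressed flush against the box's side with 2 N or more (y of canister in the frame of bay above -0.031 m and angle between canister's own z axis and vertical below 0.06 rad and contact force between canister and bay above 2 N), for 0.1 s.
4. it bears on the end stop with 2 N or more (x of canister in the frame of bay above -0.032 m and angle between canister's own z axis and vertical below 0.06 rad and contact force between canister and stop above 2 N), for 0.1 s.
At the end, for the whole second after the job is handed in: The canister stands upright (within 0.06 rad) and still on the table in the corner, square to it within 0.06 rad, with less than 3 mm of gap to the box's side and less than 3 mm to the end stop (y of canister in the frame of bay between -0.031 and -0.024 m and angle between canister's own z axis and vertical below 0.06 rad and x of canister in the frame of bay between -0.031 and -0.024 m and height (world z) of canister below 0.004 m and angle between the x axis of canister and the x axis of bay, either way round below 0.06 rad and linear speed of canister below 0.02 m/s and angular speed of canister below 0.1 rad/s); the robot touches nothing.
It fails at once if the canister presses on the box or its stop with more than 25 N (contact force between canister and bay above 25 N).
It fails at once if the canister's foot is lifted off the table (underside centre above 45 mm) (height (world z) of canister above 0.045 m).
It fails at once if the robot presses on the box or its stop with more than 25 N (contact force between the arm and bay above 25 N).
It fails at once if the gripper presses on the box or its stop with more than 25 N (contact force between the fingers and bay above 25 N).
It fails at once if a bystander is moved by more than 30 mm (distance of any of chilli_bottle, ketchup_bottle, soy_bottle, sugar_pot, dip_bowl from where it was at the start of the episode above 0.03 m).
It also fails if it takes over 69 s, if anything falls off the work surface, if the arm or the gripper's body presses on something with over 40 N, if the wrist force passes 120 N, or if a joint passes its speed limit or range.

## Working session

There is one attempt and no reset: what is moved stays moved. The work goes in short steps, Python scripts to look and compute and a tool call to move; the robot and the scene stay as the last step left them, time stands still between calls to the robot, and variables do not carry over. Pictures are saved under pics/ and viewed, at most 10 in all, crops included, and the job is handed in when it is done.

Besides the shell and the picture viewer there is one more tool, called in YAML: its name, and indented under it one key for each argument. step_arm: Moves the arm, as the interface text tells. Its arguments: {"type":"object","properties":{"motion":{"type":"array","items":{"type":"object","properties":{"dr":{"type":"array","items":{"type":"number"}},"slide":{"type":"array","items":{"type":"number"}},"jaw":{"type":"number"}}}}},"required":["motion"]}

```bash
mkdir -p pics
cat > h.py <<'E'
import numpy as np, cv2
from bench import arm, optics
from scipy.spatial.transform import Rotation as R
def ray(name,u,v):
    c=optics.camera_info(name);K=np.array(c["camera_matrix"]);k=c["k1"]
    d=np.linalg.inv(K)@[u,v,1];rd=np.hypot(*d[:2]);r=rd
    for _ in range(30): r=rd/(1+k*r*r)
    s=d[:2]*(r/rd if rd>0 else 1)
    dc=np.array([s[0],-s[1],-1.])
    if "view" in c: M=np.linalg.inv(np.array(c["view"]))
    else:
        s=arm.read_state();T=np.eye(4);T[:3,:3]=R.from_quat(s["ee_rot"]).as_matrix();T[:3,3]=s["position"];M=T@np.array(c["T_tool_cam"])
    return M[:3,3],M[:3,:3]@dc
def onz(name,u,v,z):
    o,d=ray(name,u,v);return o+d*(z-o[2])/d[2]
def two(a,b):
    (o,d),(p,e)=a,b
    t=np.linalg.lstsq(np.c_[d,-e],p-o,rcond=None)[0]
    return (o+d*t[0]+p+e*t[1])/2,np.linalg.norm(o+d*t[0]-p-e*t[1])
E
python3 - <<'E'
from h import *
for n in("scene","top"):
    cv2.imwrite(f"pics/{n}0.png",cv2.resize(optics.get_image(n),(800,600)))
    c=optics.camera_info(n);print(n,np.linalg.inv(np.array(c["view"])).round(1),c["k1"])
s=arm.read_state();print(s["clock"],s["ee_rot"],s["contact_force"])
print(optics.camera_info("wrist"))
E
```

```text
scene [[-5.0000e-01 -5.0000e-01  7.0000e-01  1.1368e+03]
 [ 9.0000e-01 -3.0000e-01  4.0000e-01  2.7550e+02]
 [-0.0000e+00  8.0000e-01  6.0000e-01  5.8660e+02]
 [ 0.0000e+00  0.0000e+00  0.0000e+00  1.0000e+00]] 0.015843502126383392
top [[ 0.0000e+00  1.0000e+00 -1.0000e-01  3.6420e+02]
 [-1.0000e+00  0.0000e+00 -0.0000e+00 -7.9300e+01]
 [-0.0000e+00  1.0000e-01  1.0000e+00  1.0639e+03]
 [ 0.0000e+00  0.0000e+00  0.0000e+00  1.0000e+00]] -0.06538915094057085
0.1 [ 9.73328320e-01 -2.29414618e-01 -1.79592591e-04  9.39488908e-04] [-0.10723007 -0.31453113 -0.47715442]
{'camera_matrix': array([[308.46754343,   0.        , 280.4962119 ],
       [  0.        , 308.46754343, 210.50677747],
       [  0.        ,   0.        ,   1.        ]]), 'k1': -0.016477533504493384, 'T_tool_cam': array([[ 4.02045694e-04,  9.45052290e-01,  3.26918960e-01,
         8.43589310e+01],
       [ 9.99999455e-01, -6.50637318e-05, -1.04171641e-03,
        -1.32699785e-01],
       [-9.63205914e-04,  3.26919201e-01, -9.45051802e-01,
        -1.42276820e+02],
       [ 0.00000000e+00,  0.00000000e+00,  0.00000000e+00,
         1.00000000e+00]])}
```

View pics/scene0.png

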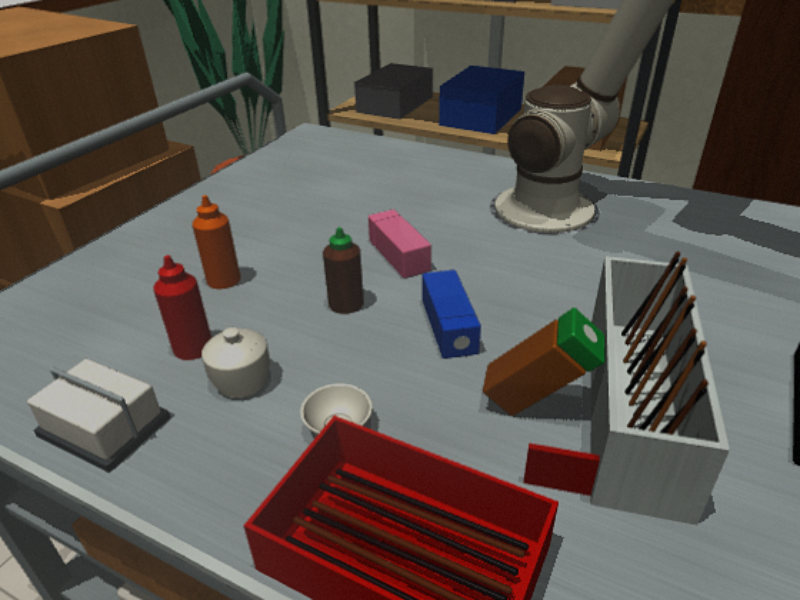

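View pics/top0.png

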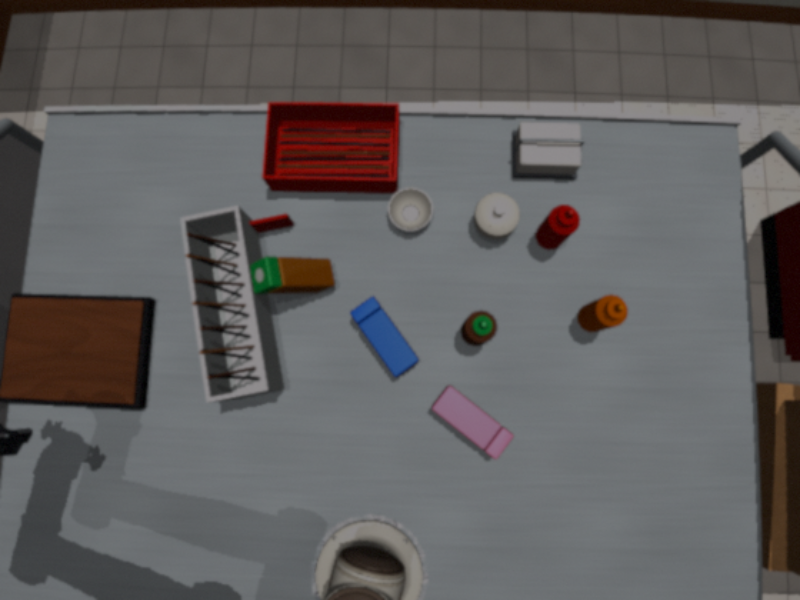

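The box is on the left with its long side roughly along world x. The red stop sits at its far end (about 252–291, 220 in the top view), and the canister leans left onto the side (lid at about 265, 273; foot at about 330, 275). I'll zoom in on both views for corner pixels.

Run:
```python
from h import *
t=optics.get_image("top");s=optics.get_image("scene")
np.save("t.npy",t);np.save("s.npy",s)
a=cv2.resize(t[135:285,120:245],(500,600),interpolation=cv2.INTER_CUBIC)
cv2.imwrite("pics/t1.png",a)
b=cv2.resize(s[170:365,325:515],(585,600),interpolation=cv2.INTER_CUBIC)
cv2.imwrite("pics/s1.png",b)
```

```text
(no output)
```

View pics/t1.png

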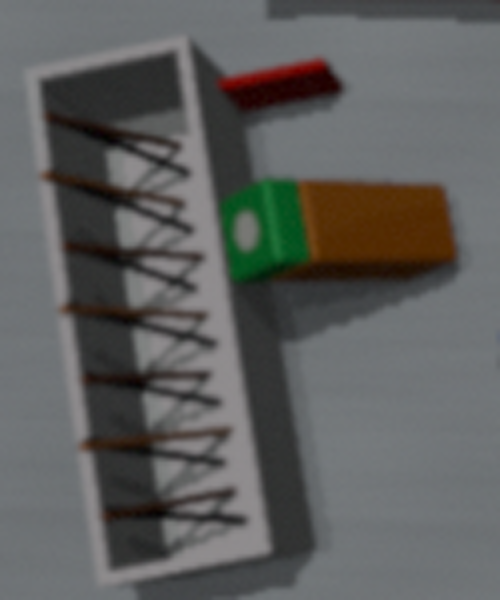

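View pics/s1.png

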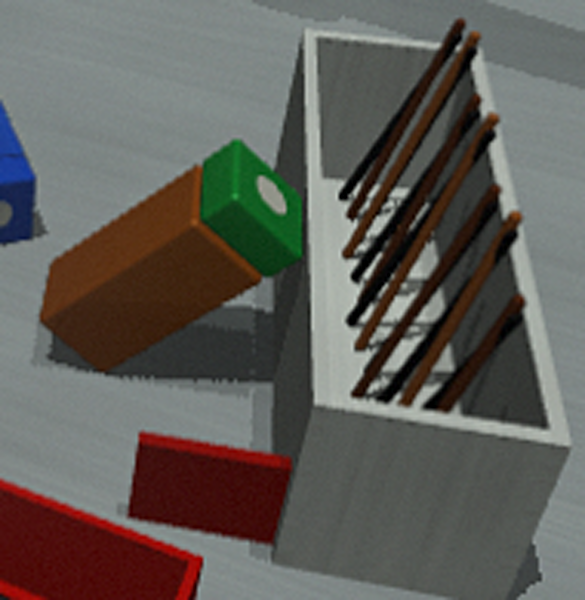

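Run:
```python
from h import *
T=lambda x,y:("top",120+(x+.5)/4-.5,135+(y+.5)/4-.5)
S=lambda x,y:("scene",325+(x+.5)*190/585-.5,170+(y+.5)*195/600-.5)
p=lambda n,v:print(n,np.round(v,1))
for n,q in dict(farR=T(190,38),nearR=T(271,552),farL=T(27,73),nearL=T(102,582),SfarR=S(317,405),SnearR=S(306,30)).items(): p(n,onz(*q,120))
for n,q in dict(stop_in_face=T(223,92),stop_out_face=T(327,72),stop_out_far=T(325,60),S_so=S(141,434),S_si=S(291,461)).items(): p(n,onz(*q,60))
for n,q in dict(boxfoot_far=S(272,562),stopfoot=S(130,516),canfoot_plusx=S(100,370)).items(): p(n,onz(*q,0))
for n,a,b in(("und_up_+x",T(445,187),S(42,315)),("und_up_-x",T(457,258),S(52,263)),("lid +x hi",T(265,180),S(237,140)),("lidA",T(268,180),S(267,275)),("lidB",T(235,283),S(237,140)),("lidC",T(265,180),S(303,235)),("lidD",T(222,196),S(303,255)),("rimfar",T(190,38),S(317,405)),("rimnear",T(271,552),S(306,30))):
    m,g=two(ray(*a),ray(*b));p(n,[*m,g])
```

```text
farR [666.9 253.2 120. ]
nearR [338.2 177.2 120. ]
farL [641.4 360.5 120. ]
nearL [315.9 282.6 120. ]
SfarR [669.6 258.  120. ]
SnearR [340.2 180.4 120. ]
stop_in_face [647.8 248.   60. ]
stop_out_face [663.4 176.4  60. ]
stop_out_far [672.  178.4  60. ]
S_so [669.2 180.3  60. ]
S_si [652.7 252.3  60. ]
boxfoot_far [668.4 256.1   0. ]
stopfoot [673.4 181.8   0. ]
canfoot_plusx [578.9 132.    0. ]
und_up_+x [588.8  95.1  38.3   2.2]
und_up_-x [5.399e+02 8.390e+01 3.580e+01 4.000e-01]
lid +x hi [560.3 182.3 175.5   3.8]
lidA [575.1 207.  103.1  14.9]
lidB [506.2 189.5 144.4  28.7]
lidC [568.2 211.1 126.9  32.7]
lidD [562.6 227.  115.5   3.4]
rimfar [667.5 256.2 116.9   3.7]
rimnear [337.8 179.  118.1   2.5]
```

```bash
cat >> h.py <<'E'
YAW=0.229;O=np.array([648.5,250.5,0.])
B=R.from_euler("z",YAW)
def tobay(p): return B.inv().apply(np.asarray(p)-O)
def tool(tilt=0,yaw=0):
    "tool y=-bay x, tool x=-bay y, z down; tilt: tip leads to bay +y; yaw: extra turn about vertical"
    M=np.array([[0,-1,0],[-1,0,0],[0,0,-1.]]).T
    return B*R.from_euler("z",yaw,degrees=True)*R.from_euler("x",tilt,degrees=True)*R.from_matrix(M)
def go(b,rot,frm=None):
    s=arm.read_state();p,q=(s["position"],R.from_quat(s["ee_rot"])) if frm is None else frm
    w=B.apply(b)+O
    print("slide",q.inv().apply(w-p).round(1),"dr",((q.inv()*rot).as_rotvec(degrees=True)/8).round(3),"world",w.round(1))
def st():
    s=arm.read_state();print(s["clock"],"bay",tobay(s["position"]).round(1),"F",B.inv().apply(s["contact_force"]).round(2),"w",s["gripper_width"],"tool z",B.inv().apply(R.from_quat(s["ee_rot"]).apply([0,0,1])).round(3))
E
python3 - <<'E'
from h import *
for u,v in((375,298),(352,310),(417,358)): print(tobay(onz("top",u*.7,v*.7,56)).round())
go([-120,-200,235],tool(25)); go([-120,-200,235],tool(0))
E
```

```text
[-189. -211.   56.]
[-202. -164.   56.]
[-314. -266.   56.]
slide [503.7 341.5  -3.9] dr [ 1.381 -2.925  6.19 ] world [577.   28.5 235. ]
slide [503.7 341.5  -3.9] dr [ 9.000e-03 -5.000e-03  6.295e+00] world [577.   28.5 235. ]
```

step_arm:
  motion:
    - {"slide":[30,20,-1],"dr":[0,0,0.4],"jaw":20}
    - {"slide":[80,54,-2],"dr":[0,0,1.2],"jaw":20}
    - {"slide":[130,88,-4],"dr":[0,0,2.2],"jaw":20}
    - {"slide":[180,122,-4],"dr":[0,0,3.2],"jaw":20}
    - {"slide":[230,156,-4],"dr":[0,0,4.2],"jaw":20}
    - {"slide":[280,190,-4],"dr":[0,0,5.2],"jaw":20}
    - {"slide":[330,224,-4],"dr":[0,0,6.0],"jaw":20}
    - {"slide":[370,251,-4],"dr":[0,0,6.3],"jaw":20}

```text
clock: 1.2
position: [498.7, 167.4, 235.4]
ee_rot: [0.782, -0.623, 0.0, -0.0]
contact_force: [1.0, 0.6, -0.2]
gripper_width: 19.8
grasp_force: 0.0
```

Run:
```python
from h import *
st(); go([-120,-200,100],tool(25));
```

```text
1.2 bay [-164.8  -46.9  235.4] F [ 1.12  0.4  -0.18] w 19.803329120332272 tool z [ 0.  0. -1.]
slide [152.9 -45.3 135.4] dr [-0.006 -3.124 -0.023] world [577.   28.5 100. ]
```

step_arm:
  motion:
    - {"slide":[30,-9,0],"dr":[0,-0.4,0],"jaw":20}
    - {"slide":[65,-19,0],"dr":[0,-1.0,0],"jaw":20}
    - {"slide":[100,-30,0],"dr":[0,-1.6,0],"jaw":20}
    - {"slide":[130,-40,10],"dr":[0,-2.2,0],"jaw":20}
    - {"slide":[150,-45,45],"dr":[0,-2.8,0],"jaw":20}
    - {"slide":[153,-45,85],"dr":[0,-3.12,0],"jaw":20}
    - {"slide":[153,-45,120],"dr":[0,-3.12,0],"jaw":20}
    - {"slide":[153,-45,135],"dr":[0,-3.12,0],"jaw":20}

```text
clock: 2.2
position: [575.3, 30.2, 97.8]
ee_rot: [0.764, -0.608, -0.171, -0.133]
contact_force: [0.7, -0.0, -0.1]
gripper_width: 20.2
grasp_force: 0.0
```

Run:
```python
from h import *
st(); cv2.imwrite("pics/w1.png",optics.get_image("wrist")); go([-120,-175,10],tool(25))
```

```text
2.2 bay [-121.3 -197.9   97.8] F [ 0.69 -0.2  -0.06] w 20.194673490126007 tool z [-0.003  0.423 -0.906]
slide [16.4 -2.  88.4] dr [ 0.032  0.004 -0.024] world [571.4  52.8  10. ]
```

View pics/w1.png

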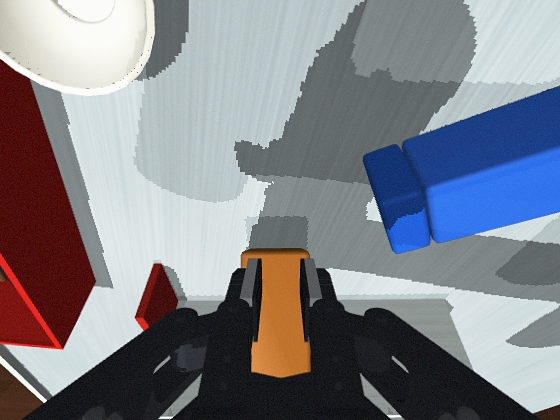

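The canister's upper foot edge (243–311, 252) is nearly centred between the fingers (about 286). The blue block is clear on the right.

Run:
```python
from h import *
for u,v in((243,254),(311,252)): print(tobay(onz("wrist",u,v,36)).round(1))
go([-118,-160,9],tool(25))
```

```text
[ -91.7 -136.3   36. ]
[-146.4 -138.5   36. ]
slide [ 3.3 -4.  95.6] dr [ 0.032  0.004 -0.024] world [569.9  67.9   9. ]
```

step_arm:
  motion:
    - {"slide":[1,-1,12],"dr":[0,0,0],"jaw":20}
    - {"slide":[2,-2,28],"dr":[0,0,0],"jaw":20}
    - {"slide":[3,-3,44],"dr":[0,0,0],"jaw":20}
    - {"slide":[3.3,-3,60],"dr":[0,0,0],"jaw":20}
    - {"slide":[3.3,-3,75],"dr":[0,0,0],"jaw":20}
    - {"slide":[3.3,-3,87],"dr":[0,0,0],"jaw":20}
    - {"slide":[3.3,-3,94],"dr":[0,0,0],"jaw":20}
    - {"slide":[3.3,-3,95.5],"dr":[0,0,0],"jaw":20}

```text
clock: 3.25
position: [570.9, 67.7, 11.9]
ee_rot: [0.765, -0.607, -0.169, -0.134]
contact_force: [0.2, -0.8, -1.4]
gripper_width: 19.7
grasp_force: 0.0
```

Run:
```python
from h import *
st(); go([-119,-130,9],tool(25))
```

```text
3.25 bay [-117.1 -160.4   11.9] F [ 0.01 -0.79 -1.38] w 19.665643180983587 tool z [-0.     0.422 -0.907]
slide [-26.3   1.9  15.5] dr [ 0.002 -0.005 -0.004] world [562.1  96.9   9. ]
```

step_arm:
  motion:
    - {"slide":[-3.6,1,1.7],"dr":[0,0,0],"jaw":20}
    - {"slide":[-7.2,1,3.4],"dr":[0,0,0],"jaw":20}
    - {"slide":[-10.8,1,5.1],"dr":[0,0,0],"jaw":20}
    - {"slide":[-14.5,1,6.8],"dr":[0,0,0],"jaw":20}
    - {"slide":[-18,1,8.4],"dr":[0,0,0],"jaw":20}
    - {"slide":[-21.8,1,10.1],"dr":[0,0,0],"jaw":20}
    - {"slide":[-25.4,1,11.8],"dr":[0,0,0],"jaw":20}
    - {"slide":[-29,1,13.5],"dr":[0,0,0],"jaw":20}

```text
clock: 4.25
position: [562.2, 97.0, 11.0]
ee_rot: [0.764, -0.608, -0.169, -0.133]
contact_force: [0.9, -2.6, -4.9]
gripper_width: 20.1
grasp_force: 2.1
```

Run:
```python
from h import *
st(); t=optics.get_image("top");s=optics.get_image("scene")
a=cv2.resize(t[135:285,120:270],(600,600),interpolation=cv2.INTER_CUBIC)
b=cv2.resize(s[150:380,300:530],(600,600),interpolation=cv2.INTER_CUBIC)
cv2.imwrite("pics/c2.png",cv2.resize(np.hstack([a,b]),(800,400)))
```

```text
4.25 bay [-118.9 -129.9   11. ] F [ 0.33 -2.73 -4.89] w 20.12122606432565 tool z [-0.001  0.42  -0.907]
```

View pics/c2.png

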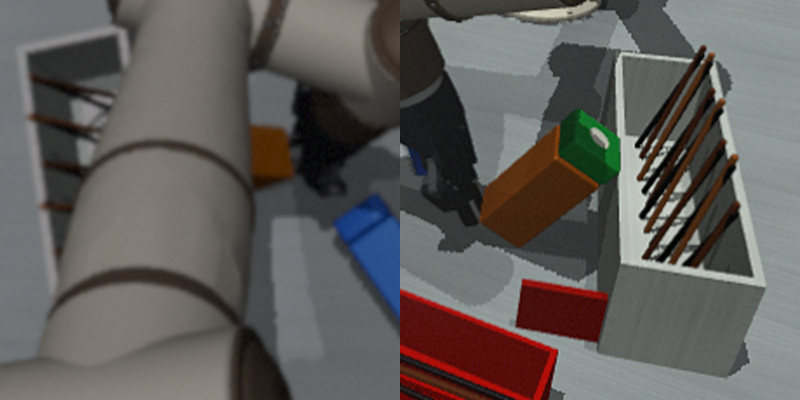

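The scene view shows the canister (foot at 518, 245; lid at 590, 140) rising steeper, with the lid on the rim and low force. I'll carry on pushing.

step_arm:
  motion:
    - {"slide":[-1.8,0,0.85],"dr":[0,0,0],"jaw":20}
    - {"slide":[-3.6,0,1.7],"dr":[0,0,0],"jaw":20}
    - {"slide":[-5.4,0,2.5],"dr":[0,0,0],"jaw":20}
    - {"slide":[-7.2,0,3.4],"dr":[0,0,0],"jaw":20}
    - {"slide":[-9,0,4.2],"dr":[0,0,0],"jaw":20}
    - {"slide":[-10.9,0,5.1],"dr":[0,0,0],"jaw":20}
    - {"slide":[-12.7,0,5.9],"dr":[0,0,0],"jaw":20}
    - {"slide":[-14.5,0,6.8],"dr":[0,0,0],"jaw":20}

```text
clock: 5.35
position: [559.1, 114.3, 12.3]
ee_rot: [0.765, -0.607, -0.169, -0.134]
contact_force: [0.1, -3.0, -5.1]
gripper_width: 20.3
grasp_force: 2.3
```

```bash
cat >> h.py <<'E'
def look(name):
    s=optics.get_image("scene");cv2.imwrite(f"pics/{name}.png",cv2.resize(s[150:380,300:530],(600,600),interpolation=cv2.INTER_CUBIC))
def amber():
    s=optics.get_image("scene")[150:380,300:520];h=cv2.cvtColor(s,cv2.COLOR_BGR2HSV)
    for nm,lo,hi in(("amber",(8,150,60),(22,255,255)),("green",(50,120,50),(80,255,255))):
        m=cv2.inRange(h,lo,hi);n,l,stt,c=cv2.connectedComponentsWithStats(m)
        i=1+stt[1:,4].argmax();p=cv2.findContours((l==i).astype(np.uint8),0,2)[0][0]
        q=cv2.approxPolyDP(p,2.5,True)[:,0]+[300,150];print(nm,stt[i,4],q.tolist())
E
python3 - <<'E'
from h import *
st(); amber()
E
```

```text
5.35 bay [-118.  -112.4   12.3] F [-0.57 -2.94 -5.12] w 20.293493471701314 tool z [ 0.     0.422 -0.907]
amber 2299 [[395, 219], [357, 261], [355, 278], [378, 291], [420, 253], [394, 235]]
green 838 [[404, 209], [403, 228], [396, 235], [423, 250], [431, 243], [431, 224]]
```

Run:
```python
from h import *
p=tobay(onz("scene",378,291.5,0));print(p.round(1), np.degrees(np.arctan2(-p[1],120)))
```

```text
[-99.5 -62.    0. ] 27.31329553028869
```

step_arm:
  motion:
    - {"slide":[-1.4,0,0.65],"dr":[0,0,0],"jaw":20}
    - {"slide":[-2.8,0,1.3],"dr":[0,0,0],"jaw":20}
    - {"slide":[-4.2,0,2],"dr":[0,0,0],"jaw":20}
    - {"slide":[-5.6,0,2.6],"dr":[0,0,0],"jaw":20}
    - {"slide":[-7,0,3.3],"dr":[0,0,0],"jaw":20}
    - {"slide":[-8.4,0,3.9],"dr":[0,0,0],"jaw":20}
    - {"slide":[-9.8,0,4.6],"dr":[0,0,0],"jaw":20}
    - {"slide":[-10.5,0,4.9],"dr":[0,0,0],"jaw":20}

```text
clock: 6.4
position: [556.8, 125.7, 12.7]
ee_rot: [0.765, -0.607, -0.169, -0.135]
contact_force: [0.6, -1.8, -1.6]
gripper_width: 19.9
grasp_force: 1.0
```

Run:
```python
from h import *
st(); amber();look("c3")
```

```text
6.4 bay [-117.6 -100.7   12.7] F [ 0.14 -1.84 -1.58] w 19.888398274200874 tool z [ 0.001  0.422 -0.907]
amber 2108 [[394, 222], [368, 262], [364, 285], [389, 295], [422, 252], [393, 238]]
green 858 [[401, 210], [400, 228], [394, 238], [423, 249], [430, 241], [429, 221]]
```

View pics/c3.png

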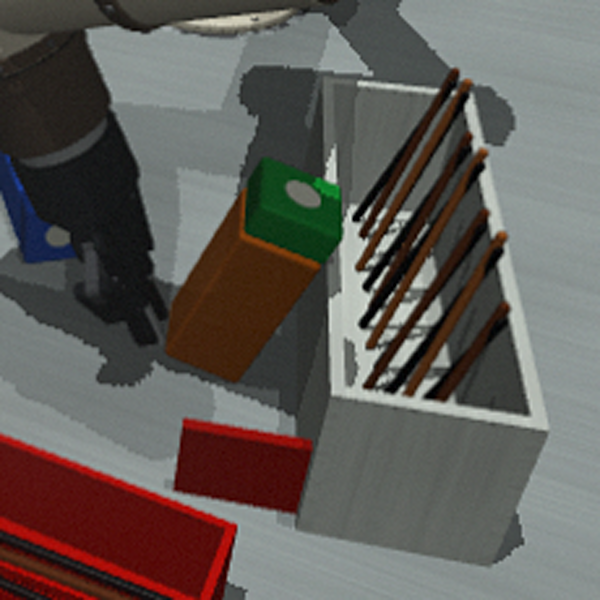

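The canister is now at about 20° tilt (foot at 235, 380; lid on the rim), and the force on the tool is dropping, so it's about to rock upright. I'll keep going.

step_arm:
  motion:
    - {"slide":[-1.4,0,0.65],"dr":[0,0,0],"jaw":20}
    - {"slide":[-2.8,0,1.3],"dr":[0,0,0],"jaw":20}
    - {"slide":[-4.2,0,2],"dr":[0,0,0],"jaw":20}
    - {"slide":[-5.6,0,2.6],"dr":[0,0,0],"jaw":20}
    - {"slide":[-7,0,3.3],"dr":[0,0,0],"jaw":20}
    - {"slide":[-7,0,3.3],"dr":[0,0,0],"jaw":20}
    - {"slide":[-7,0,3.3],"dr":[0,0,0],"jaw":20}
    - {"slide":[-7,0,3.3],"dr":[0,0,0],"jaw":20}

```text
clock: 7.5
position: [554.8, 133.0, 12.3]
ee_rot: [0.765, -0.607, -0.169, -0.134]
contact_force: [0.3, -1.5, -0.1]
gripper_width: 20.0
grasp_force: 0.8
```

Run:
```python
from h import *
st(); amber()
```

```text
7.5 bay [-118.   -93.1   12.3] F [-0.07 -1.54 -0.15] w 19.958653002637725 tool z [ 0.     0.422 -0.907]
amber 1824 [[389, 223], [379, 245], [380, 250], [375, 254], [377, 262], [367, 287], [394, 296], [419, 249], [390, 240]]
green 867 [[395, 211], [390, 238], [420, 247], [425, 239], [425, 219]]
```

Run:
```python
from h import *
for q in((394,296.5,0),(367,287.5,0),(425,219,150),(425,239,150),(395,211,150)): print(tobay(onz("scene",*q)).round(1))
```

```text
[-93.7 -33.    0. ]
[-105.   -82.5    0. ]
[-135.7   -3.9  150. ]
[-81.6  -4.6 150. ]
[-148.1  -53.2  150. ]
```

step_arm:
  motion:
    - {"slide":[2,0,-1],"dr":[0,0,0],"jaw":20}
    - {"slide":[5,0,-2.3],"dr":[0,0,0],"jaw":20}
    - {"slide":[9,0,-4.2],"dr":[0,0,0],"jaw":20}
    - {"slide":[14,0,-6.5],"dr":[0,0,0],"jaw":20}
    - {"slide":[18,0,-8.5],"dr":[0,0,0],"jaw":20}
    - {"slide":[18,0,-8.5],"dr":[0,0,0],"jaw":20}
    - {"slide":[18,0,-8.5],"dr":[0,0,0],"jaw":20}
    - {"slide":[18,0,-8.5],"dr":[0,0,0],"jaw":20}

```text
clock: 8.55
position: [559.2, 113.7, 12.4]
ee_rot: [0.765, -0.607, -0.169, -0.134]
contact_force: [-0.7, -0.0, -0.7]
gripper_width: 20.2
grasp_force: 0.0
```

Run:
```python
from h import *
st(); amber();look("c4")
```

```text
8.55 bay [-118.  -112.9   12.4] F [-0.66  0.14 -0.67] w 20.194805551594662 tool z [ 0.     0.422 -0.907]
amber 1616 [[372, 241], [366, 291], [394, 296], [405, 246]]
green 871 [[377, 212], [374, 239], [405, 244], [408, 216]]
```

View pics/c4.png

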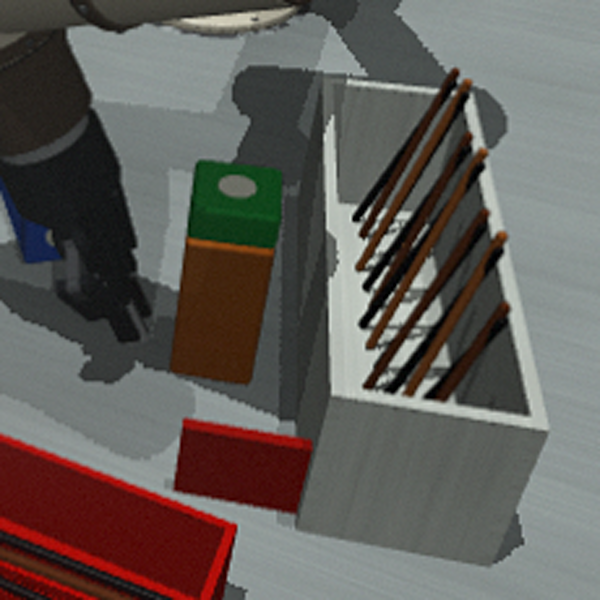

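The canister stands upright (foot from 170, 370 to 250, 382; lid top at 238, 185), with a gap of about 33 mm to the box and the tool clear behind it.

Run:
```python
from h import *
P=[tobay(onz("scene",*q)).round(1) for q in((394,296.5,0),(366,291.5,0),(377,212,150),(408,216,150))]
print(*P); d=P[0]-P[1];print("yaw",np.arctan2(-d[0],d[1]))
go([-118,-105,42],tool(25))
```

```text
[-93.7 -33.    0. ] [-94.4 -83.4   0. ] [-138.4  -83.   150. ] [-138.2  -31.4  150. ]
yaw -0.013887995930967128
slide [-19.6   0.  -23.5] dr [-0.001 -0.005 -0.002] world [557.4 121.5  42. ]
```

step_arm:
  motion:
    - {"slide":[-6,0,-13.5],"dr":[0,0,0],"jaw":20}
    - {"slide":[-12.7,0,-27.2],"dr":[0,0,0],"jaw":20}
    - {"slide":[-18,0,-24.5],"dr":[0,0,0],"jaw":20}
    - {"slide":[-24,0,-21.8],"dr":[0,0,0],"jaw":20}
    - {"slide":[-30,0,-19],"dr":[0,0,0],"jaw":20}
    - {"slide":[-36,0,-16.3],"dr":[0,0,0],"jaw":20}
    - {"slide":[-42,0,-13.5],"dr":[0,0,0],"jaw":20}
    - {"slide":[-47,0,-11.2],"dr":[0,0,0],"jaw":20}

```text
clock: 9.65
position: [550.4, 150.9, 42.0]
ee_rot: [0.765, -0.607, -0.169, -0.134]
contact_force: [0.6, -1.9, -0.5]
gripper_width: 19.8
grasp_force: 0.9
```

Run:
```python
from h import *
st(); amber()
```

```text
9.65 bay [-118.1  -74.8   42. ] F [ 0.16 -1.97 -0.52] w 19.793573560075593 tool z [-0.     0.422 -0.907]
amber 1633 [[384, 243], [377, 293], [405, 298], [417, 247]]
green 706 [[394, 214], [390, 221], [395, 218], [396, 223], [389, 223], [388, 227], [399, 218], [406, 218], [412, 225], [403, 228], [414, 232], [399, 232], [395, 226], [395, 230], [387, 231], [386, 241], [418, 245], [420, 217]]
```

step_arm:
  motion:
    - {"slide":[-0.9,0,0.42],"dr":[0,0,0],"jaw":20}
    - {"slide":[-1.8,0,0.85],"dr":[0,0,0],"jaw":20}
    - {"slide":[-2.7,0,1.27],"dr":[0,0,0],"jaw":20}
    - {"slide":[-3.6,0,1.7],"dr":[0,0,0],"jaw":20}
    - {"slide":[-4.5,0,2.1],"dr":[0,0,0],"jaw":20}
    - {"slide":[-5.4,0,2.5],"dr":[0,0,0],"jaw":20}
    - {"slide":[-6.3,0,2.9],"dr":[0,0,0],"jaw":20}
    - {"slide":[-6.8,0,3.2],"dr":[0,0,0],"jaw":20}

```text
clock: 10.7
position: [549.0, 157.9, 42.3]
ee_rot: [0.765, -0.607, -0.169, -0.134]
contact_force: [0.3, -1.3, -0.4]
gripper_width: 19.8
grasp_force: 0.8
```

Run:
```python
from h import *
st()
s=optics.get_image("scene")
print(tobay(onz("scene",405,298.5,0)).round(1));amber()
```

```text
10.7 bay [-117.9  -67.6   42.3] F [ 0.03 -1.32 -0.45] w 19.82615701668058 tool z [ 0.     0.422 -0.907]
[-93.3 -13.7   0. ]
amber 1629 [[389, 243], [381, 294], [410, 298], [422, 248]]
green 653 [[400, 215], [401, 221], [408, 218], [417, 223], [415, 233], [394, 230], [391, 242], [423, 247], [425, 219]]
```

step_arm:
  motion:
    - {"slide":[-0.5,0,0.2],"dr":[0,0,0],"jaw":20}
    - {"slide":[-1,0,0.4],"dr":[0,0,0],"jaw":20}
    - {"slide":[-1.5,0,0.7],"dr":[0,0,0],"jaw":20}
    - {"slide":[-2,0,0.9],"dr":[0,0,0],"jaw":20}
    - {"slide":[-2.5,0,1.2],"dr":[0,0,0],"jaw":20}
    - {"slide":[-3,0,1.4],"dr":[0,0,0],"jaw":20}
    - {"slide":[-3.5,0,1.6],"dr":[0,0,0],"jaw":20}
    - {"slide":[-3.5,0,1.6],"dr":[0,0,0],"jaw":20}

```text
clock: 11.8
position: [548.5, 161.0, 42.3]
ee_rot: [0.765, -0.607, -0.169, -0.134]
contact_force: [2.6, -4.9, -1.2]
gripper_width: 19.5
grasp_force: 2.5
```

step_arm:
  motion:
    - {"slide":[-0.2,0,0.1],"dr":[0,0,0],"jaw":20}
    - {"slide":[-0.4,0,0.2],"dr":[0,0,0],"jaw":20}
    - {"slide":[-0.6,0,0.3],"dr":[0,0,0],"jaw":20}
    - {"slide":[-0.8,0,0.4],"dr":[0,0,0],"jaw":20}
    - {"slide":[-1,0,0.5],"dr":[0,0,0],"jaw":20}
    - {"slide":[-1.2,0,0.6],"dr":[0,0,0],"jaw":20}
    - {"slide":[-1.2,0,0.6],"dr":[0,0,0],"jaw":20}
    - {"slide":[-1.2,0,0.6],"dr":[0,0,0],"jaw":20}

```text
clock: 12.8
position: [548.4, 161.1, 42.2]
ee_rot: [0.765, -0.607, -0.168, -0.134]
contact_force: [1.5, -8.8, -1.0]
gripper_width: 20.5
grasp_force: 4.3
```

Run:
```python
from h import *
st();amber()
s=arm.read_state();q=R.from_quat(s["ee_rot"]);p=s["position"]
rot=B*R.from_euler("x",25,degrees=True)*R.from_euler("y",-15,degrees=True)*tool(0).__class__.from_matrix(np.array([[0,-1,0],[-1,0,0],[0,0,-1.]]).T)
b0=tobay(p)
go([b0[0],-90,44],tool(25));go([-190,-90,44],rot)
print(s["joints"])
w=B.apply([-190,-90,44])+O
go([-190,-26,44],rot,(w,rot)); go([-100,-26,44],rot,(B.apply([-190,-26,44])+O,rot))
```

```text
12.8 bay [-117.8  -64.3   42.2] F [-0.5  -8.93 -0.95] w 20.531423745140387 tool z [ 0.001  0.42  -0.908]
amber 1624 [[391, 243], [383, 294], [411, 299], [424, 248]]
green 636 [[402, 215], [404, 220], [415, 220], [418, 223], [416, 228], [422, 231], [419, 235], [395, 229], [393, 242], [425, 246], [426, 219]]
slide [ 22.6  -0.  -12.4] dr [-0.007 -0.023 -0.002] world [554.3 136.1  44. ]
slide [ 22.6  72.2 -12.4] dr [ 1.868e+00 -2.300e-02  1.000e-03] world [483.9 119.7  44. ]
[ 0.30587738  0.53834545 -0.15158592 -0.55224019 -0.92309866  0.27050142]
slide [-58.    7.   26.1] dr [0. 0. 0.] world [469.4 182.   44. ]
slide [ -0.  -86.9  23.3] dr [0. 0. 0.] world [557.  202.5  44. ]
```

step_arm:
  motion:
    - {"slide":[4,0,-2],"dr":[0,0,0],"jaw":20}
    - {"slide":[12,0,-6],"dr":[0,0,0],"jaw":20}
    - {"slide":[22,0,-12],"dr":[0,0,0],"jaw":0}
    - {"slide":[22.6,15,-12.4],"dr":[0.4,0,0],"jaw":0}
    - {"slide":[22.6,35,-12.4],"dr":[0.9,0,0],"jaw":0}
    - {"slide":[22.6,55,-12.4],"dr":[1.4,0,0],"jaw":0}
    - {"slide":[22.6,68,-12.4],"dr":[1.87,0,0],"jaw":0}
    - {"slide":[22.6,72,-12.4],"dr":[1.87,0,0],"jaw":0}

```text
clock: 13.85
position: [482.3, 120.9, 44.3]
ee_rot: [0.74, -0.625, -0.089, -0.233]
contact_force: [-0.2, -0.1, 0.1]
gripper_width: -0.1
grasp_force: 0.0
```

Run:
```python
from h import *
st();amber()
rot=B*R.from_euler("x",25,degrees=True)*R.from_euler("y",-15,degrees=True)*R.from_matrix(np.array([[0,-1,0],[-1,0,0],[0,0,-1.]]).T)
go([-185,-26,44],rot)
t=optics.get_image("top");cv2.imwrite("pics/c5.png",np.hstack([optics.get_image("wrist")]))
```

```text
13.85 bay [-191.3  -88.5   44.3] F [-0.18 -0.04  0.07] w -0.11372988199141311 tool z [ 0.258  0.408 -0.876]
amber 1556 [[391, 243], [383, 294], [411, 299], [424, 248]]
green 960 [[394, 214], [391, 241], [424, 247], [426, 219]]
slide [-56.5   1.7  27.3] dr [ 0.004 -0.005 -0.005] world [474.2 183.2  44. ]
```

View pics/c5.png

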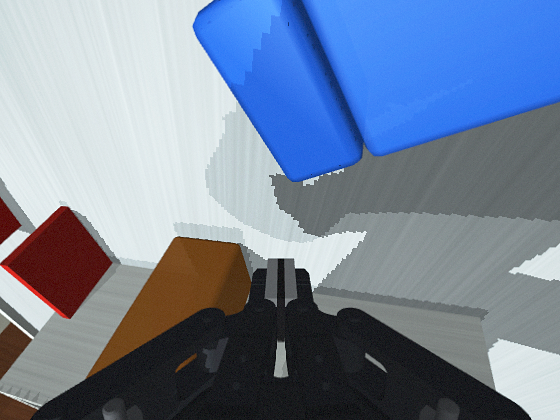

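The view shows the canister's -x face (about 240, 290) left of the fingers. The wide finger linkage would hit the canister first from this orientation, so I'll turn the tool 90° and push with its narrow side.

```bash
cat >> h.py <<'E'
def tool2(tx,ty): # tip leads bay +x by ty deg, +y by tx deg; tool x=-bay x, tool y=+bay y
    return B*R.from_euler("x",tx,degrees=True)*R.from_euler("y",-ty,degrees=True)*R.from_matrix(np.diag([-1,1,-1.]))
E
python3 - <<'E'
from h import *
go([-205,-95,105],tool2(35,25))
E
```

```text
slide [-19.6   0.7 -59.9] dr [ 0.05  -1.921 11.623] world [470.4 111.4 105. ]
```

step_arm:
  motion:
    - {"slide":[-6,0,-20],"dr":[0,0,0],"jaw":0}
    - {"slide":[-13,0,-40],"dr":[0,0,0.5],"jaw":0}
    - {"slide":[-19.6,0.7,-60],"dr":[0,-0.3,1.8],"jaw":0}
    - {"slide":[-19.6,0.7,-60],"dr":[0,-0.5,3.1],"jaw":0}
    - {"slide":[-19.6,0.7,-60],"dr":[0,-0.7,4.4],"jaw":0}
    - {"slide":[-19.6,0.7,-60],"dr":[0,-0.95,5.7],"jaw":0}
    - {"slide":[-19.6,0.7,-60],"dr":[0,-1.15,7],"jaw":0}
    - {"slide":[-19.6,0.7,-60],"dr":[0,-1.35,8.2],"jaw":0}

```text
clock: 15.0
position: [470.6, 111.4, 104.7]
ee_rot: [-0.272, 0.902, 0.267, 0.202]
contact_force: [-0.4, -0.8, -0.1]
gripper_width: 0.3
grasp_force: 0.0
```

Run:
```python
from h import *
st();go([-205,-95,105],tool2(35,25));go([-205,-28,48],tool2(35,25));print(arm.read_state()["joints"])
```

```text
15.0 bay [-204.8  -95.1  104.7] F [-0.59 -0.69 -0.15] w 0.29233214124679485 tool z [ 0.348  0.526 -0.776]
slide [-0.   0.2 -0.2] dr [ 0.034 -0.592  3.378] world [470.4 111.4 105. ]
slide [15.8 34.5 79.2] dr [ 0.034 -0.592  3.378] world [455.2 176.7  48. ]
[ 0.07763414  0.27979313 -0.4126391  -0.92816935 -0.79632415 -0.41640601]
```

step_arm:
  motion:
    - {"slide":[0,0,0],"dr":[0,-0.2,1.2],"jaw":0}
    - {"slide":[0,0,0],"dr":[0,-0.4,2.4],"jaw":0}
    - {"slide":[0,0,0],"dr":[0,-0.6,3.38],"jaw":0}
    - {"slide":[2,5,12],"dr":[0.03,-0.6,3.38],"jaw":0}
    - {"slide":[6,13,30],"dr":[0.03,-0.6,3.38],"jaw":0}
    - {"slide":[10,22,50],"dr":[0.03,-0.6,3.38],"jaw":0}
    - {"slide":[14,30,69],"dr":[0.03,-0.6,3.38],"jaw":0}
    - {"slide":[15.8,34.5,79],"dr":[0.03,-0.6,3.38],"jaw":0}

```text
clock: 16.0
position: [453.5, 177.5, 46.9]
ee_rot: [-0.045, 0.932, 0.315, 0.172]
contact_force: [0.1, 0.4, -0.6]
gripper_width: -0.1
grasp_force: 0.0
```

Run:
```python
from h import *
st();amber();go([-105,-28,48],tool2(35,25));cv2.imwrite("pics/c6.png",optics.get_image("wrist"))
```

```text
16.0 bay [-206.5  -26.8   46.9] F [ 0.15  0.33 -0.55] w -0.0667822853253577 tool z [ 0.421  0.521 -0.743]
amber 1609 [[391, 243], [383, 294], [411, 299], [424, 248]]
green 959 [[394, 214], [391, 241], [424, 247], [426, 219]]
slide [-93.4  -1.   40.7] dr [ 0.01  -0.02   0.036] world [552.6 199.4  48. ]
```

View pics/c6.png

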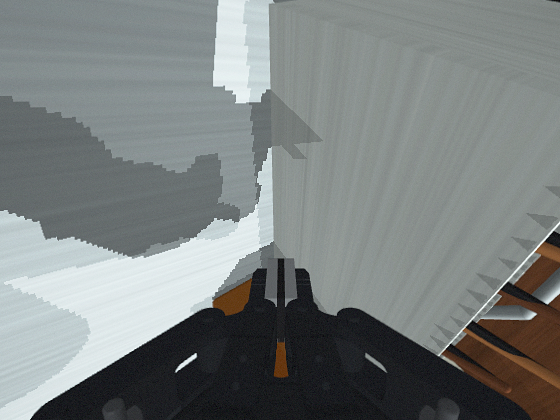

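step_arm:
  motion:
    - {"slide":[-4.5,0,2.1],"dr":[0,0,0],"jaw":0}
    - {"slide":[-10,0,4.6],"dr":[0,0,0],"jaw":0}
    - {"slide":[-16,0,7.4],"dr":[0,0,0],"jaw":0}
    - {"slide":[-22,0,10.2],"dr":[0,0,0],"jaw":0}
    - {"slide":[-28,0,13],"dr":[0,0,0],"jaw":0}
    - {"slide":[-34,0,15.8],"dr":[0,0,0],"jaw":0}
    - {"slide":[-38,0,17.7],"dr":[0,0,0],"jaw":0}
    - {"slide":[-42,0,19.6],"dr":[0,0,0],"jaw":0}

```text
clock: 17.1
position: [498.9, 187.2, 48.0]
ee_rot: [-0.044, 0.932, 0.315, 0.172]
contact_force: [0.1, -0.6, 0.0]
gripper_width: 0.0
grasp_force: 0.0
```

step_arm:
  motion:
    - {"slide":[-3,0,1.4],"dr":[0,0,0],"jaw":0}
    - {"slide":[-6,0,2.8],"dr":[0,0,0],"jaw":0}
    - {"slide":[-9,0,4.2],"dr":[0,0,0],"jaw":0}
    - {"slide":[-12,0,5.6],"dr":[0,0,0],"jaw":0}
    - {"slide":[-15,0,7],"dr":[0,0,0],"jaw":0}
    - {"slide":[-18,0,8.4],"dr":[0,0,0],"jaw":0}
    - {"slide":[-21,0,9.8],"dr":[0,0,0],"jaw":0}
    - {"slide":[-24,0,11.2],"dr":[0,0,0],"jaw":0}

```text
clock: 18.1
position: [524.7, 193.3, 48.0]
ee_rot: [-0.044, 0.932, 0.315, 0.172]
contact_force: [-1.5, -0.5, 0.3]
gripper_width: -0.2
grasp_force: 0.9
```

Run:
```python
from h import *
st();amber()
```

```text
18.1 bay [-133.6  -27.6   48. ] F [-1.56 -0.18  0.3 ] w -0.16166457308678864 tool z [ 0.423  0.52  -0.742]
amber 1694 [[390, 250], [382, 302], [411, 307], [424, 256]]
green 1010 [[395, 220], [391, 250], [424, 255], [427, 248], [426, 225]]
```

step_arm:
  motion:
    - {"slide":[-4,0,1.9],"dr":[0,0,0],"jaw":0}
    - {"slide":[-9,0,4.2],"dr":[0,0,0],"jaw":0}
    - {"slide":[-14,0,6.5],"dr":[0,0,0],"jaw":0}
    - {"slide":[-19,0,8.9],"dr":[0,0,0],"jaw":0}
    - {"slide":[-24,0,11.2],"dr":[0,0,0],"jaw":0}
    - {"slide":[-29,0,13.5],"dr":[0,0,0],"jaw":0}
    - {"slide":[-34,0,15.9],"dr":[0,0,0],"jaw":0}
    - {"slide":[-38,0,17.7],"dr":[0,0,0],"jaw":0}

```text
clock: 19.15
position: [565.7, 203.0, 48.3]
ee_rot: [-0.044, 0.932, 0.315, 0.172]
contact_force: [-1.1, 0.4, -0.2]
gripper_width: 0.1
grasp_force: 0.9
```

Run:
```python
from h import *
st();amber()
for q in((411,308,0),): print(tobay(onz("scene",*q)).round(1))
```

```text
19.15 bay [-91.4 -27.5  48.3] F [-0.99  0.64 -0.21] w 0.11060462900153441 tool z [ 0.423  0.52  -0.742]
amber 1474 [[389, 268], [382, 311], [414, 315], [425, 275]]
green 1134 [[393, 236], [390, 268], [425, 273], [427, 241]]
[-72.9  -3.    0. ]
```

step_arm:
  motion:
    - {"slide":[-3,0,1.4],"dr":[0,0,0],"jaw":0}
    - {"slide":[-6,0,2.8],"dr":[0,0,0],"jaw":0}
    - {"slide":[-9,0,4.2],"dr":[0,0,0],"jaw":0}
    - {"slide":[-12,0,5.6],"dr":[0,0,0],"jaw":0}
    - {"slide":[-14.5,0,6.8],"dr":[0,0,0],"jaw":0}
    - {"slide":[-16.5,0,7.7],"dr":[0,0,0],"jaw":0}
    - {"slide":[-18,0,8.4],"dr":[0,0,0],"jaw":0}
    - {"slide":[-19,0,8.9],"dr":[0,0,0],"jaw":0}

```text
clock: 20.2
position: [585.8, 207.8, 48.3]
ee_rot: [-0.044, 0.932, 0.315, 0.172]
contact_force: [-1.1, -0.2, -0.1]
gripper_width: 0.2
grasp_force: 0.9
```

step_arm:
  motion:
    - {"slide":[-0.5,0,0.2],"dr":[0,0,0],"jaw":0}
    - {"slide":[-1,0,0.5],"dr":[0,0,0],"jaw":0}
    - {"slide":[-1.5,0,0.7],"dr":[0,0,0],"jaw":0}
    - {"slide":[-2,0,0.9],"dr":[0,0,0],"jaw":0}
    - {"slide":[-2.5,0,1.2],"dr":[0,0,0],"jaw":0}
    - {"slide":[-2.5,0,1.2],"dr":[0,0,0],"jaw":0}
    - {"slide":[-2.5,0,1.2],"dr":[0,0,0],"jaw":0}
    - {"slide":[-2.5,0,1.2],"dr":[0,0,0],"jaw":0}

```text
clock: 21.2
position: [588.5, 208.4, 48.3]
ee_rot: [-0.044, 0.932, 0.315, 0.172]
contact_force: [-2.1, -0.7, -0.9]
gripper_width: -0.1
grasp_force: 0.7
```

step_arm:
  motion:
    - {"slide":[-0.4,0,0.2],"dr":[0,0,0],"jaw":0}
    - {"slide":[-0.8,0,0.4],"dr":[0,0,0],"jaw":0}
    - {"slide":[-1.2,0,0.6],"dr":[0,0,0],"jaw":0}
    - {"slide":[-1.6,0,0.7],"dr":[0,0,0],"jaw":0}
    - {"slide":[-1.8,0,0.8],"dr":[0,0,0],"jaw":0}
    - {"slide":[-1.8,0,0.8],"dr":[0,0,0],"jaw":0}
    - {"slide":[-1.8,0,0.8],"dr":[0,0,0],"jaw":0}
    - {"slide":[-1.8,0,0.8],"dr":[0,0,0],"jaw":0}

```text
clock: 22.2
position: [590.4, 208.8, 48.3]
ee_rot: [-0.044, 0.932, 0.315, 0.172]
contact_force: [-1.2, -0.6, -0.5]
gripper_width: -0.2
grasp_force: 0.7
```

Run:
```python
from h import *
st();amber()
```

```text
22.2 bay [-66.  -27.4  48.3] F [-1.27 -0.29 -0.53] w -0.1962480937759017 tool z [ 0.423  0.52  -0.742]
amber 1144 [[388, 279], [383, 311], [417, 317], [425, 286]]
green 1213 [[392, 246], [389, 279], [425, 285], [428, 278], [427, 251]]
```

Not at the stop yet, so I'll keep going in fine steps.

step_arm:
  motion:
    - {"slide":[-0.4,0,0.2],"dr":[0,0,0],"jaw":0}
    - {"slide":[-0.8,0,0.4],"dr":[0,0,0],"jaw":0}
    - {"slide":[-1.2,0,0.6],"dr":[0,0,0],"jaw":0}
    - {"slide":[-1.6,0,0.7],"dr":[0,0,0],"jaw":0}
    - {"slide":[-1.8,0,0.8],"dr":[0,0,0],"jaw":0}
    - {"slide":[-1.8,0,0.8],"dr":[0,0,0],"jaw":0}
    - {"slide":[-1.8,0,0.8],"dr":[0,0,0],"jaw":0}
    - {"slide":[-1.8,0,0.8],"dr":[0,0,0],"jaw":0}

```text
clock: 23.25
position: [592.3, 209.2, 48.4]
ee_rot: [-0.044, 0.932, 0.315, 0.172]
contact_force: [-1.9, -0.4, -0.7]
gripper_width: -0.3
grasp_force: 0.7
```

step_arm:
  motion:
    - {"slide":[-0.2,0,0.1],"dr":[0,0,0],"jaw":0}
    - {"slide":[-0.4,0,0.2],"dr":[0,0,0],"jaw":0}
    - {"slide":[-0.6,0,0.3],"dr":[0,0,0],"jaw":0}
    - {"slide":[-0.8,0,0.4],"dr":[0,0,0],"jaw":0}
    - {"slide":[-0.9,0,0.4],"dr":[0,0,0],"jaw":0}
    - {"slide":[-0.9,0,0.4],"dr":[0,0,0],"jaw":0}
    - {"slide":[-0.9,0,0.4],"dr":[0,0,0],"jaw":0}
    - {"slide":[-0.9,0,0.4],"dr":[0,0,0],"jaw":0}

```text
clock: 24.25
position: [593.3, 209.5, 48.4]
ee_rot: [-0.044, 0.932, 0.315, 0.172]
contact_force: [-1.5, -0.9, -0.9]
gripper_width: 0.0
grasp_force: 0.8
```

step_arm:
  motion:
    - {"slide":[-0.3,0,0.1],"dr":[0,0,0],"jaw":0}
    - {"slide":[-0.6,0,0.3],"dr":[0,0,0],"jaw":0}
    - {"slide":[-0.9,0,0.4],"dr":[0,0,0],"jaw":0}
    - {"slide":[-1.2,0,0.6],"dr":[0,0,0],"jaw":0}
    - {"slide":[-1.4,0,0.6],"dr":[0,0,0],"jaw":0}
    - {"slide":[-1.4,0,0.6],"dr":[0,0,0],"jaw":0}
    - {"slide":[-1.4,0,0.6],"dr":[0,0,0],"jaw":0}
    - {"slide":[-1.4,0,0.6],"dr":[0,0,0],"jaw":0}

```text
clock: 25.25
position: [594.1, 209.8, 48.2]
ee_rot: [-0.044, 0.932, 0.315, 0.172]
contact_force: [-4.9, -1.6, -0.0]
gripper_width: -0.1
grasp_force: 2.6
```

Run:
```python
from h import *
st();amber()
s=optics.get_image("scene")[280:350,350:440];h=cv2.cvtColor(s,cv2.COLOR_BGR2HSV)
m=cv2.inRange(h,(0,150,60),(5,255,255))|cv2.inRange(h,(174,150,60),(180,255,255))
for c in cv2.findContours(m,0,2)[0]:
    if cv2.contourArea(c)>100: print((cv2.approxPolyDP(c,2,True)[:,0]+[350,280]).tolist())
for q in((417.5,317,15),(425,251,150),(392,246,150),(425,286,112)): print(tobay(onz("scene",*q)).round(1))
```

```text
25.25 bay [-62.2 -27.3  48.2] F [-5.13 -0.43 -0.05] w -0.07737114774683826 tool z [ 0.422  0.521 -0.742]
amber 1090 [[388, 281], [383, 311], [418, 317], [425, 288]]
green 1228 [[393, 247], [389, 281], [426, 286], [427, 253]]
[[350, 336], [350, 349], [385, 349]]
[[370, 311], [367, 337], [413, 345], [418, 318]]
[-41.    5.6  15. ]
[-52.1  -5.  150. ]
[-52.8 -54.  150. ]
[-16.2   0.9 112. ]
```

step_arm:
  motion:
    - {"slide":[-0.1,0,0],"dr":[0,0,0],"jaw":0}
    - {"slide":[-0.2,0,0.1],"dr":[0,0,0],"jaw":0}
    - {"slide":[-0.3,0,0.1],"dr":[0,0,0],"jaw":0}
    - {"slide":[-0.4,0,0.2],"dr":[0,0,0],"jaw":0}
    - {"slide":[-0.4,0,0.2],"dr":[0,0,0],"jaw":0}
    - {"slide":[-0.4,0,0.2],"dr":[0,0,0],"jaw":0}
    - {"slide":[-0.4,0,0.2],"dr":[0,0,0],"jaw":0}
    - {"slide":[-0.4,0,0.2],"dr":[0,0,0],"jaw":0}

```text
clock: 26.35
position: [594.2, 209.8, 48.2]
ee_rot: [-0.044, 0.932, 0.315, 0.171]
contact_force: [-6.8, -2.0, 0.9]
gripper_width: 0.1
grasp_force: 3.2
```

Run:
```python
from h import *
st();amber()
for q in((393,247,150),(426.5,252.5,150)): print(tobay(onz("scene",*q)).round(1))
```

```text
26.35 bay [-62.1 -27.3  48.2] F [-7.08 -0.35  0.9 ] w 0.07668216258909075 tool z [ 0.421  0.521 -0.742]
amber 1094 [[388, 281], [383, 311], [417, 317], [425, 288]]
green 1228 [[393, 247], [389, 281], [426, 286], [427, 253]]
[-50.7 -52.4 150. ]
[-49.1  -2.9 150. ]
```

step_arm:
  motion:
    - {"slide":[1,0,-0.5],"dr":[0,0,0],"jaw":0}
    - {"slide":[4,0,-1.9],"dr":[0,0,0],"jaw":0}
    - {"slide":[10,0,-4.6],"dr":[0,0,0],"jaw":0}
    - {"slide":[20,0,-9.3],"dr":[0,0,0],"jaw":0}
    - {"slide":[35,0,-16.3],"dr":[0,0,0],"jaw":0}
    - {"slide":[55,0,-25.6],"dr":[0,0,0],"jaw":0}
    - {"slide":[75,0,-35],"dr":[0,0,0],"jaw":0}
    - {"slide":[90,0,-42],"dr":[0,0,0],"jaw":0}

```text
clock: 27.4
position: [497.0, 186.6, 48.3]
ee_rot: [-0.044, 0.932, 0.315, 0.172]
contact_force: [-0.6, 0.7, 0.1]
gripper_width: 0.1
grasp_force: 0.0
```

Run:
```python
from h import *
st();amber()
for q in((426,219,150),(394,214,150),(411,299,0),(427,253,150)): print(tobay(onz("scene",*q)).round(1))
go([-190,-150,150],tool(25))
t=optics.get_image("top");h=cv2.cvtColor(t,cv2.COLOR_BGR2HSV)[130:220,120:230]
m=cv2.inRange(h,(50,120,40),(80,255,255));n,l,stt,c=cv2.connectedComponentsWithStats(m)
if n>1:
    i=1+stt[1:,4].argmax();p=cv2.findContours((l==i).astype(np.uint8),0,2)[0][0]
    print(stt[i]);q=cv2.boxPoints(cv2.minAreaRect(p))+[120,130]
    for u,v in q: print(tobay(onz("top",u,v,150)).round(1))
cv2.imwrite("pics/c7.png",cv2.resize(t[130:230,120:240],(720,600),interpolation=cv2.INTER_CUBIC))
```

```text
27.4 bay [-162.1  -27.9   48.3] F [-0.46  0.81  0.1 ] w 0.10703317365935046 tool z [ 0.423  0.52  -0.742]
amber 1092 [[388, 281], [383, 311], [418, 317], [425, 288]]
green 1226 [[393, 247], [389, 281], [426, 286], [427, 253]]
[-136.1   -2.3  150. ]
[-138.8  -54.5  150. ]
[-94.5  -3.2   0. ]
[-48.1  -2.2 150. ]
slide [ -41.1  -41.6 -150.3] dr [ -1.479   3.419 -11.277] world [497.5  61.3 150. ]
[ 45  15  24  24 264]
[ -1.1  -0.2 150. ]
[ -1.6 -57.5 150. ]
[-57.8 -59.4 150. ]
[-57.4  -2.7 150. ]
```

The canister sits in the corner. Its lid is still flush with the side in y, though the top view suggests up to about 0.04 rad of yaw. I'll square it with a light second press on the side, above the stop's height.

Run:
```python
from h import *
go([-130,-130,120],tool(25))
```

```text
slide [-78.8 -42.6 -92.7] dr [ -1.487   3.423 -11.274] world [551.4  94.4 120. ]
```

step_arm:
  motion:
    - {"slide":[-15,-8,-18],"dr":[0,0,0],"jaw":0}
    - {"slide":[-35,-19,-41],"dr":[-0.15,0.35,-1.2],"jaw":0}
    - {"slide":[-55,-30,-65],"dr":[-0.32,0.74,-2.45],"jaw":0}
    - {"slide":[-72,-39,-85],"dr":[-0.48,1.1,-3.65],"jaw":20}
    - {"slide":[-79,-42.6,-92.7],"dr":[-0.64,1.48,-4.87],"jaw":20}
    - {"slide":[-79,-42.6,-92.7],"dr":[-0.8,1.85,-6.08],"jaw":20}
    - {"slide":[-79,-42.6,-92.7],"dr":[-0.96,2.21,-7.3],"jaw":20}
    - {"slide":[-79,-42.6,-92.7],"dr":[-1.1,2.55,-8.4],"jaw":20}

```text
clock: 28.5
position: [554.2, 95.0, 120.1]
ee_rot: [-0.615, 0.74, 0.221, 0.155]
contact_force: [-0.1, 0.6, -0.0]
gripper_width: 20.3
grasp_force: 0.0
```

Run:
```python
from h import *
st();go([-34,-95,72],tool(25))
```

```text
28.5 bay [-127.1 -130.   120.1] F [ 0.    0.59 -0.01] w 20.29626272167855 tool z [ 0.076  0.515 -0.854]
slide [-38.5 -79.7  66.2] dr [-0.39   0.857 -2.831] world [637.  150.3  72. ]
```

step_arm:
  motion:
    - {"slide":[0,0,0],"dr":[-0.15,0.33,-1.1],"jaw":20}
    - {"slide":[0,0,0],"dr":[-0.3,0.67,-2.2],"jaw":20}
    - {"slide":[0,0,0],"dr":[-0.39,0.86,-2.83],"jaw":20}
    - {"slide":[-7,-14,12],"dr":[-0.39,0.86,-2.83],"jaw":20}
    - {"slide":[-17,-35,29],"dr":[-0.39,0.86,-2.83],"jaw":20}
    - {"slide":[-27,-56,46],"dr":[-0.39,0.86,-2.83],"jaw":20}
    - {"slide":[-35,-73,60],"dr":[-0.39,0.86,-2.83],"jaw":20}
    - {"slide":[-38.5,-79.7,66],"dr":[-0.39,0.86,-2.83],"jaw":20}

```text
clock: 29.5
position: [637.2, 150.7, 70.0]
ee_rot: [0.763, -0.609, -0.171, -0.134]
contact_force: [0.2, -0.1, -0.3]
gripper_width: 19.9
grasp_force: 0.0
```

Run:
```python
from h import *
st();go([-34,-70,72],tool(25))
```

```text
29.5 bay [-33.6 -94.6  70. ] F [ 0.17 -0.15 -0.28] w 19.93497999863726 tool z [-0.001  0.424 -0.906]
slide [-23.2   0.5   8.7] dr [ 0.01   0.012 -0.05 ] world [631.3 174.6  72. ]
```

step_arm:
  motion:
    - {"slide":[-4,0,1.9],"dr":[0,0,0],"jaw":20}
    - {"slide":[-8,0,3.7],"dr":[0,0,0],"jaw":20}
    - {"slide":[-12,0,5.6],"dr":[0,0,0],"jaw":20}
    - {"slide":[-16,0,7.5],"dr":[0,0,0],"jaw":20}
    - {"slide":[-20,0,9.3],"dr":[0,0,0],"jaw":20}
    - {"slide":[-23,0,10.7],"dr":[0,0,0],"jaw":20}
    - {"slide":[-24.5,0,11.4],"dr":[0,0,0],"jaw":20}
    - {"slide":[-25,0,11.7],"dr":[0,0,0],"jaw":20}

```text
clock: 30.5
position: [630.2, 176.8, 72.0]
ee_rot: [0.763, -0.609, -0.17, -0.134]
contact_force: [-0.1, 1.0, 1.1]
gripper_width: 20.1
grasp_force: 0.0
```

step_arm:
  motion:
    - {"slide":[-0.4,0,0.2],"dr":[0,0,0],"jaw":20}
    - {"slide":[-0.8,0,0.4],"dr":[0,0,0],"jaw":20}
    - {"slide":[-1.2,0,0.6],"dr":[0,0,0],"jaw":20}
    - {"slide":[-1.6,0,0.7],"dr":[0,0,0],"jaw":20}
    - {"slide":[-2,0,0.9],"dr":[0,0,0],"jaw":20}
    - {"slide":[-2,0,0.9],"dr":[0,0,0],"jaw":20}
    - {"slide":[-2,0,0.9],"dr":[0,0,0],"jaw":20}
    - {"slide":[-2,0,0.9],"dr":[0,0,0],"jaw":20}

```text
clock: 31.5
position: [629.7, 178.9, 72.1]
ee_rot: [0.763, -0.609, -0.17, -0.134]
contact_force: [-0.1, -0.4, 0.3]
gripper_width: 20.0
grasp_force: 0.0
```

Run:
```python
from h import *
st();amber()
```

```text
31.5 bay [-34.6 -65.5  72.1] F [-0.21 -0.38  0.31] w 20.040933853671028 tool z [-0.     0.424 -0.906]
amber 1096 [[388, 281], [383, 311], [418, 317], [425, 288]]
green 897 [[402, 249], [420, 256], [427, 270], [391, 264], [389, 281], [426, 286], [428, 254]]
```

step_arm:
  motion:
    - {"slide":[-0.3,0,0.1],"dr":[0,0,0],"jaw":20}
    - {"slide":[-0.6,0,0.3],"dr":[0,0,0],"jaw":20}
    - {"slide":[-0.9,0,0.4],"dr":[0,0,0],"jaw":20}
    - {"slide":[-1.2,0,0.6],"dr":[0,0,0],"jaw":20}
    - {"slide":[-1.4,0,0.7],"dr":[0,0,0],"jaw":20}
    - {"slide":[-1.4,0,0.7],"dr":[0,0,0],"jaw":20}
    - {"slide":[-1.4,0,0.7],"dr":[0,0,0],"jaw":20}
    - {"slide":[-1.4,0,0.7],"dr":[0,0,0],"jaw":20}

```text
clock: 32.55
position: [629.5, 180.0, 72.0]
ee_rot: [0.763, -0.609, -0.17, -0.134]
contact_force: [0.0, -2.6, 0.6]
gripper_width: 20.0
grasp_force: 1.6
```

step_arm:
  motion:
    - {"slide":[-0.1,0,0],"dr":[0,0,0],"jaw":20}
    - {"slide":[-0.2,0,0.1],"dr":[0,0,0],"jaw":20}
    - {"slide":[-0.3,0,0.1],"dr":[0,0,0],"jaw":20}
    - {"slide":[-0.4,0,0.2],"dr":[0,0,0],"jaw":20}
    - {"slide":[-0.5,0,0.2],"dr":[0,0,0],"jaw":20}
    - {"slide":[-0.5,0,0.2],"dr":[0,0,0],"jaw":20}
    - {"slide":[-0.5,0,0.2],"dr":[0,0,0],"jaw":20}
    - {"slide":[-0.5,0,0.2],"dr":[0,0,0],"jaw":20}

```text
clock: 33.55
position: [629.4, 180.2, 72.0]
ee_rot: [0.763, -0.609, -0.17, -0.134]
contact_force: [0.7, -5.1, 0.0]
gripper_width: 20.1
grasp_force: 2.8
```

step_arm:
  motion:
    - {"slide":[0.5,0,-0.2],"dr":[0,0,0],"jaw":20}
    - {"slide":[2,0,-0.9],"dr":[0,0,0],"jaw":20}
    - {"slide":[6,0,-2.8],"dr":[0,0,0],"jaw":20}
    - {"slide":[14,0,-6.5],"dr":[0,0,0],"jaw":20}
    - {"slide":[25,0,-14],"dr":[0,0,0],"jaw":20}
    - {"slide":[35,15,-40],"dr":[0,0,0],"jaw":20}
    - {"slide":[40,45,-75],"dr":[0,0,0],"jaw":20}
    - {"slide":[40,75,-110],"dr":[0,0,0],"jaw":20}

```text
clock: 34.55
position: [573.7, 81.3, 156.6]
ee_rot: [0.763, -0.609, -0.17, -0.135]
contact_force: [-1.3, 0.0, -0.1]
gripper_width: 19.7
grasp_force: 0.0
```

Run:
```python
from h import *
st();amber()
t=optics.get_image("top");h=cv2.cvtColor(t,cv2.COLOR_BGR2HSV)[130:220,120:230]
m=cv2.inRange(h,(50,120,40),(80,255,255));n,l,stt,c=cv2.connectedComponentsWithStats(m)
if n>1:
    i=1+stt[1:,4].argmax();p=cv2.findContours((l==i).astype(np.uint8),0,2)[0][0]
    print(stt[i]);q=cv2.boxPoints(cv2.minAreaRect(p))+[120,130]
    for u,v in q: print(tobay(onz("top",u,v,150)).round(1))
```

```text
34.55 bay [-111.2 -147.8  156.6] F [-1.26  0.3  -0.05] w 19.747848599564957 tool z [ 0.001  0.423 -0.906]
amber 1097 [[388, 281], [383, 311], [418, 317], [425, 288]]
green 1226 [[393, 247], [389, 281], [426, 286], [427, 253]]
```

```bash
python3 -c "
from bench import arm
print(arm.job_done())"
```

```text
the job is handed in; nothing more can be done
None
```

I handed the job in at 34.6 s: the canister stands upright in the corner, pressed on the box's side (8.9 N, then about 5 N) and the end stop (about 7 N), and the gripper has let go. I did not measure its final squareness, because the arm hid it from the top camera after the last press; before that press it looked about 0.04 rad off, against the 0.06 limit.

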